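# Sleeve the stop pin, free the sagging bolt, hold the cage gate ajar

## Robot

A 6-joint arm with a two-finger parallel gripper is mounted at the origin on a cart in front of the work surface, level with it; the furniture and walls round the work are solid. World frame = base frame: x ahead of the robot, y to its left, z up, the work surface at z = 0. Lengths are in m, angles in rad, forces in N, time in s.
With the tool pointing down it reaches from about 0.2 to 0.875 m from the base axis. Payload 3.4 kg.
Tool frame: the origin (TCP) lies between the finger pads; the fingertips stand 25 mm ahead of it and the grasp point (between the pads) lies 6 mm ahead of it (r.nose_length is the z of the fingertips in the tool frame, in m); z points along the fingers, x is the direction in which the jaws open and shut, and the axes are right-handed (so a half turn about z gives the same grasp; the last joint's range is limited). The gripper opens to 94 mm and grips with 3 to 60 N. Pads are 16 mm wide; open, the fingers measure 119 mm over their backs; the gripper's body (75 mm by 177 mm) begins 78 mm behind the grasp point.
Start: joints at [1.04, 0.276, 1.505, -0, 1.361, -0.121], TCP at [0.229, 0.527, 0.23] pointing down, gripper open.
Joint ranges: [-2.89, 2.89], [-0.75, 2.08], [0.22, 2.7], [-1.18, 4.32], [0.11, 2.71], [-2.7, 2.7]. Speed limits (rad/s): [2.57, 2.57, 3.14, 3.14, 3.14, 3.14].

## Interface

Orientations are given as a unit quaternion [w, x, y, z].
In Python, from plant import r, gripper_to, inverse_kinematics, vision, models, telemetry gives the robot as it stands. Calls block until the motion is done:
- r.move_to(position, orientation): joint-space move of the TCP to a pose.
- r.move_l(position, rot=None, vel=0.15, guard=None): straight line of the TCP; rot=None keeps the orientation; vel is the mean speed in m/s. With guard (N) it stops when the force on the tool has changed by that much, and returns True; else False.
- r.movej(angles): joint-space move.
- gripper_to(opening, f_grip=None): finger opening in m; f_grip is the grip in N (None keeps the last); returns when the fingers have stopped.
- r.hold(seconds).
- inverse_kinematics(position, orientation): joint angles nearest the present ones, or None.
- vision.snapshot(name): name is "scene" or "top"; returns the picture (384x512x3 uint8, red, green, blue); there is no depth.
- vision.get_calibration(name): a dict with "fx", "fy", "cx", "cy" (pixels), "D" ([k1, k2, p1, p2, k3] as OpenCV has them; the pictures are not rectified), "position" and "orientation" of the camera in the world. Camera axes: x right, y down, z forward; pixel columns grow to the right and rows downward; lengths in m; the calibration is good to about 2 mm. A picture is of the moment at which its call begins. get_calibration takes no time and is no camera call.
A pose or a line that the arm cannot do raises r.PlanningError and nothing moves.
- r.sign_off(): hands the job in, once; it reports no verdict.
Trained networks look in the newest picture that a camera, given by its name, has taken for a name from the list of things; names that differ only in an ending like _2 or _b are one class to them, and where a whole thing is asked for, a point or a joint stands for the part that bears it (a point fixed in the world has none). Each returns a list of dicts, best first, with "score" (0 to 1); they miss things now and then, are a little off and sometimes report something else, mostly with a low value. They report only what shows in the picture. A call takes as long as a camera call. They do not tell look-alikes from the thing itself.
- models.boxes_of(thing, camera): "at" ([x, y, z] in m, in world coordinates, good to about 4 mm: the middle of the surface that is visible of it).
- models.regions_of(thing, camera): "pixels" (384x512 bool, what is visible of it).
- models.mark_of(thing, camera): "at" ([x, y, z] in m, in world coordinates, good to about 4 mm: a listed point, or the origin of a listed thing).
Readings, each from a call of its own:
- telemetry.current_t(): time.
- telemetry.current_joints(): joint angles.
- telemetry.current_dq(): joint speeds.
- telemetry.current_joint_efforts(): joint torques, N m.
- telemetry.current_ee_pos(): TCP position.
- telemetry.current_tool_rot(): TCP orientation.
- telemetry.current_wrist_force(): force on the tool from outside, world axes, zero at the start.
- telemetry.current_torque(): the same for the moment, N m.
- telemetry.current_opening(): finger opening in m.
Only numpy, scipy, OpenCV 4.12 (cv2) and the standard library are available. Lean on these libraries where they do the work, as an engineer would, in place of code of your own. Each camera call takes 0.05 s, during which the arm holds its last target.

## Task

I need to reach into the cement cage. Slip the rubber buffer sleeve all the way down over the upright stop pin in front of the cage and let go of it; then unbolt the gate (the bolt sags behind the bent lip of its keeper, so lift its knob while you pull it back) and draw the gate open until it rests against the sleeve, finishing with the gate held there, because it springs shut if released. Leave the other things on the bench where they are.

Things in the scene. Friction and masses are not known exactly. Their poses are not given: they have to be found in the camera images.
- sleeve_center (a point): Black rubber buffer sleeve, a thick-walled tube standing on end on the bench: 42 mm outside diameter, 16.4 mm bore right through, 45 mm tall, 60 g. The point is its centre, half-way up (22.5 mm above its lower end), z along the bore. It stands in one of three places, the thread spool and the black cup in the other two
- stop_pin_top (a point): Top of the steel stop pin that stands upright on a flat strap in front of the cage: 12 mm diameter, rounded top, 52 mm tall above its 30 mm wide round flange; fixed. The point is the tip on the pin's axis, 62 mm above the bench. Its axes are the cage's: x from the gate into the cage, y along the shut gate towards the hinge (left), z up
- stop_pin_seat (a point): Foot of the pin on its axis, the flat upper face of the flange, 10 mm above the bench, where the lower end of the sleeve comes to rest (sleeve centre then 32.5 mm above the bench)
- cage: Fixed low wire cage, 308 wide x 125 deep x 187 mm high, pots inside. Origin: middle of its front face at bench level; x into the cage, y left along the front, z up. The gate fills the front; its upright hinge axis lies in the front face, 130 mm left of the origin. The pin stands 117 mm before the front, 34 mm left of the middle. Only the knob and the keeper's plate (to 198 mm) rise above the roof
- gate (a joint): Gate angle in rad: 0 shut, growing as its free (right) end swings out towards the robot, clockwise seen from above. A spring pulls it shut (0.4 Nm shut, 0.9 Nm at 0.75). Bottom rail 28 to 52 mm above the bench, top edge 185 mm. It comes to rest on the sleeve at about 0.765 (first touch 0.73 to 0.76, as the sleeve has play); the bare pin would stop it at 0.86
- bolt (a joint): Travel of the barrel bolt along its own axis in m: 0 shot home, 0.055 fully drawn back (to the left, along +y of the cage, towards the hinge). Sliding friction about 1 N. Unless lifted, its nose catches behind the lip at about 0.009 and hooks the firmer the harder it is pulled, and has left the keeper at 0.035
- barrel (a joint): Lift angle in rad of the bolt's barrel about the one screw it hangs on, 75 mm from the hinge, 165 mm above the bench: 0 hanging (the bolt slopes 0.09 rad down to its nose), 0.09 level, at its stop. Below about 0.04 the nose catches on the lip: keep it at 0.045 to 0.09 while pulling, until the nose is out. It falls back by its own weight (0.3 kg)
- bolt_knob (a point): Centre of the bolt's steel ball knob, 28 mm wide, on a 9 mm stem rising from the bolt; 216 mm above the bench, 18 mm before the gate, 200 mm (bolt home) to 145 mm (drawn) from the hinge. It can rise 11 mm: lift it 7 to 10 mm (it then also comes 4 mm towards the hinge) and keep that height while pulling level along the gate. The bolt rides on the gate, so the knob also draws the gate open
- keeper_lip (a point): Middle of the upper edge of the keeper's bent-up lip, on the right-hand post, 142 mm above the bench; the bolt's 10 mm shank lies over it and the bolt's 28 mm thick nose, about 30 mm long with an undercut back face, lies behind it, inside the steel strap
- spool: Bystander: thread spool standing on end, 45 mm wide, 55 mm tall. Origin: centre of its underside
- cup: Bystander: short black cup, closed at the bottom, 54 mm wide, 47 mm tall. Origin: centre of its underside
- tape: Bystander: roll of masking tape lying flat, 100 mm wide, 25 mm tall. Origin: centre of its underside
Not all that is in view belongs to the job. What is shaped like the part that bears sleeve_center but green or turquoise is not meant.

How it is judged:
By the outcome, as a careful person would: the job done as asked, in the order asked, and still so for the second after the job is handed in, while the arm keeps its last pose, push and grip.
It also fails if it takes over 61 s, if anything falls off the work surface, if the arm or the gripper's body presses on something with over 40 N, if the wrist force passes 120 N, or if a joint passes its speed limit or range.

## Working session

There is one attempt and no reset: what is moved stays moved. The work goes in short steps, each a Python script; the robot and the scene stay as the last script left them, time stands still between calls to the robot, and variables do not carry over. Pictures are saved under pics/ and viewed, and the job is handed in when it is done.

```bash
ls; mkdir -p pics; python3 - <<'E'
from plant import r,vision,models,telemetry
import cv2,numpy as np
for c in("scene","top"):
    im=vision.snapshot(c);cv2.imwrite(f"pics/{c}0.png",cv2.resize(im[:,:,::-1],(800,600)))
    k=vision.get_calibration(c);print(c,k)
    for t in("sleeve_center","stop_pin_top","bolt_knob","keeper_lip","cage","spool","cup","tape","stop_pin_seat"):
        try:print(t,[(np.round(d["at"],4).tolist(),round(d["score"],2)) for d in models.mark_of(t,c)][:4])
        except Exception as e:print(t,e)
print(telemetry.current_t(),telemetry.current_tool_rot(),telemetry.current_opening())
E
```

```text
pics
scene {'fx': 487.2709229935511, 'fy': 487.2709229935511, 'cx': 255.94716949113297, 'cy': 199.18120898175454, 'D': array([0.02504237, 0.        , 0.        , 0.        , 0.        ]), 'position': array([ 0.04274458, -0.86216081,  1.14925522]), 'orientation': array([-0.35987855,  0.89225333, -0.25657407,  0.09241849])}
sleeve_center [([0.4319, -0.2402, 0.0209], 0.82), ([0.6279, -0.3855, 0.0248], 0.64), ([0.3925, -0.1651, 0.0221], 0.63)]
stop_pin_top [([0.462, -0.0812, 0.0642], 0.93), ([0.6222, -0.1841, 0.1438], 0.48)]
bolt_knob []
keeper_lip [([0.6248, -0.1822, 0.1425], 0.56), ([0.5786, -0.2957, -0.0005], 0.32)]
cage [([0.5773, -0.0568, -0.0004], 0.66)]
spool [([0.5795, -0.2956, 0.0], 0.7)]
cup [([0.3696, 0.2466, -0.0026], 0.85)]
tape [([0.3476, 0.0915, 0.0009], 0.88)]
stop_pin_seat [([0.4625, -0.0821, 0.0123], 0.94)]
top {'fx': 414.99675338157533, 'fy': 414.99675338157533, 'cx': 256.21275854091624, 'cy': 196.8029317526212, 'D': array([-0.09566223,  0.        ,  0.        ,  0.        ,  0.        ]), 'position': array([ 0.27831213, -0.05479555,  1.44315806]), 'orientation': array([ 0.06339926, -0.6984312 ,  0.71002329, -0.06357146])}
sleeve_center [([0.4323, -0.242, 0.0193], 0.64), ([0.4601, -0.0817, 0.0061], 0.61), ([0.6262, -0.3841, 0.0204], 0.59), ([0.3882, -0.162, 0.0205], 0.42)]
stop_pin_top [([0.4622, -0.0841, 0.0581], 0.57)]
bolt_knob [([0.5973, -0.1295, 0.2142], 0.56)]
keeper_lip [([0.6286, -0.1815, 0.1388], 0.49)]
cage [([0.5801, -0.0507, 0.0044], 0.7)]
spool [([0.5787, -0.2984, 0.0067], 0.72)]
cup [([0.3721, 0.2452, 0.0013], 0.8), ([0.3528, 0.0914, -0.0018], 0.71)]
tape [([0.5816, -0.052, 0.0073], 0.72), ([0.3507, 0.094, -0.0017], 0.51)]
stop_pin_seat [([0.4599, -0.0799, 0.0064], 0.71)]
1.0 [-1.96814808e-05  8.36186437e-01  5.48445293e-01  5.34299150e-05] 0.09401086146150503
```

View pics/scene0.png

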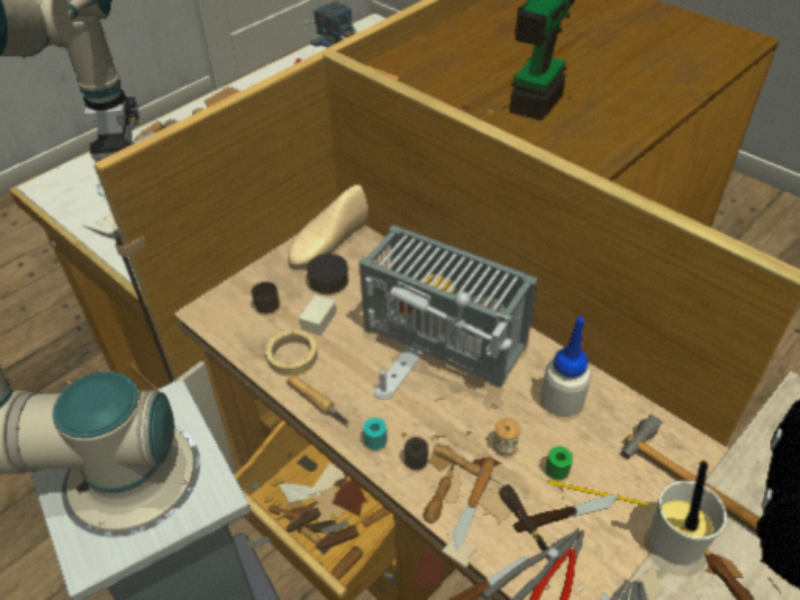

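View pics/top0.png

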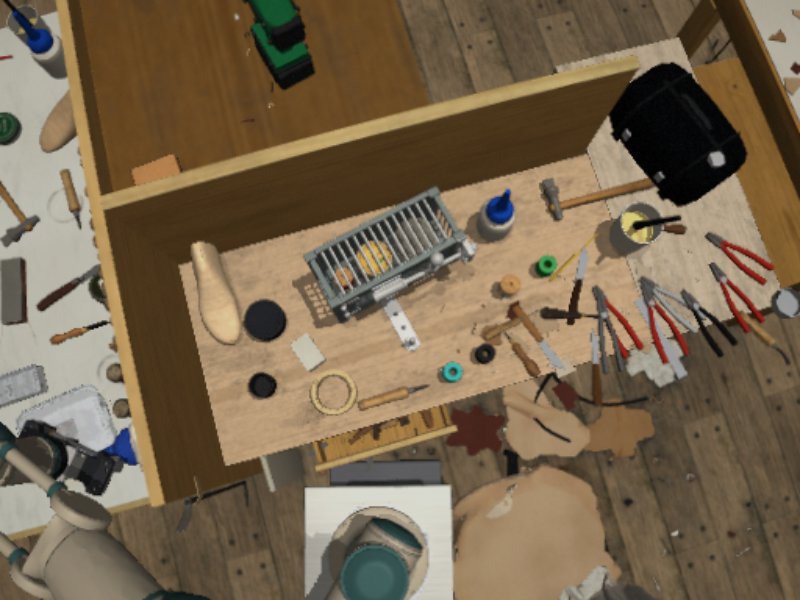

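```bash
cat > h.py <<'E'
from plant import r,gripper_to,inverse_kinematics,vision,models,telemetry
import cv2,numpy as np
from scipy.spatial.transform import Rotation as R
def cam(c):
    k=vision.get_calibration(c);q=k["orientation"];Rm=R.from_quat([q[1],q[2],q[3],q[0]]).as_matrix()
    K=np.array([[k["fx"],0,k["cx"]],[0,k["fy"],k["cy"]],[0,0,1]]);return K,np.array(k["D"]),Rm,np.array(k["position"])
def proj(c,P):
    K,D,Rm,p=cam(c);rv=cv2.Rodrigues(Rm.T)[0];return cv2.projectPoints(np.array(P,float).reshape(-1,1,3),rv,-Rm.T@p,K,D)[0].reshape(-1,2)
def onplane(c,uv,z):
    K,D,Rm,p=cam(c);n=cv2.undistortPoints(np.array(uv,float).reshape(-1,1,2),K,D).reshape(-1,2)
    d=np.c_[n,np.ones(len(n))]@Rm.T;return p+d*((z-p[2])/d[:,2])[:,None]
def crop(im,x0,y0,x1,y1,s,f):
    cv2.imwrite(f,cv2.resize(im[y0:y1,x0:x1,::-1],None,fx=s,fy=s,interpolation=cv2.INTER_CUBIC))
E
python3 - <<'E'
from h import *
ims={}
for c in("scene","top"): ims[c]=vision.snapshot(c)
a=cv2.resize(ims["scene"][255:315,220:380],None,fx=5,fy=5,interpolation=2)
b=cv2.resize(ims["top"][160:250,260:380],None,fx=5,fy=5,interpolation=2)[:300]
b=cv2.resize(ims["top"][205:250,260:380],None,fx=6.6667,fy=6.6667,interpolation=2)
cv2.imwrite("pics/cand.png",np.vstack([a,b])[:, :, ::-1])
a=cv2.resize(ims["scene"][140:260,225:350],None,fx=4.8,fy=4.8,interpolation=2)
cv2.imwrite("pics/cage_s.png",a[:,:,::-1])
crop(ims["top"],190,115,310,230,5,"pics/cage_t.png")
E
```

```text
(no output)
```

View pics/cand.png

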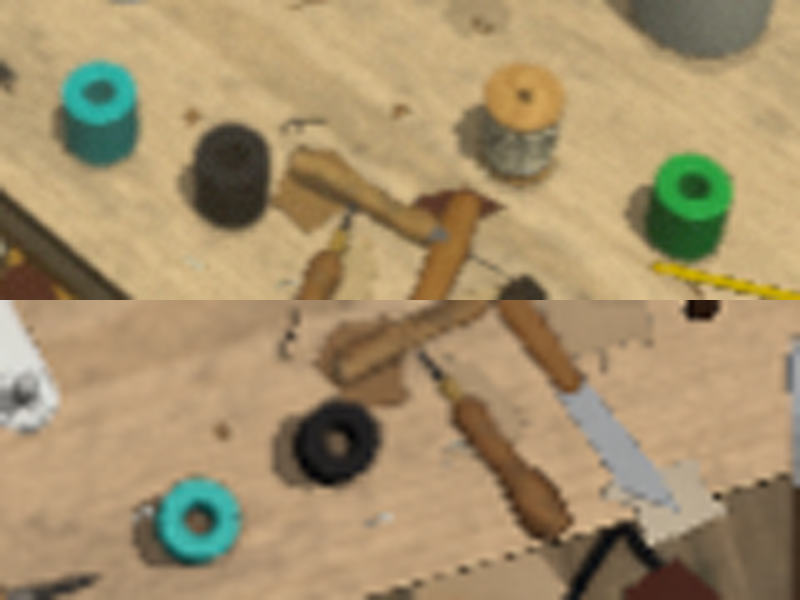

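View pics/cage_s.png

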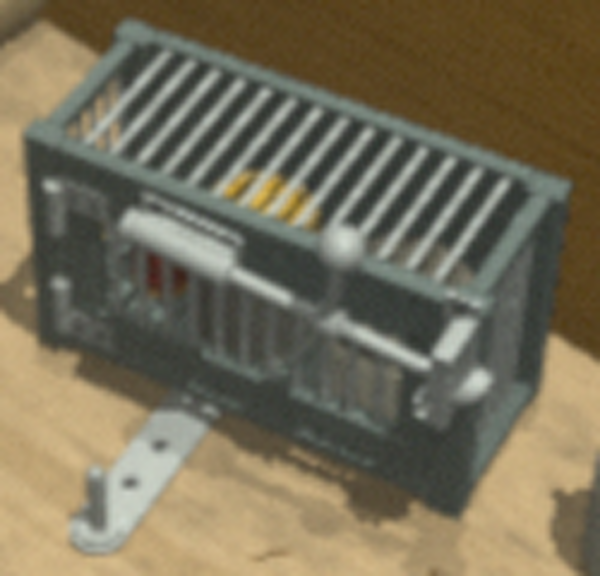

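View pics/cage_t.png

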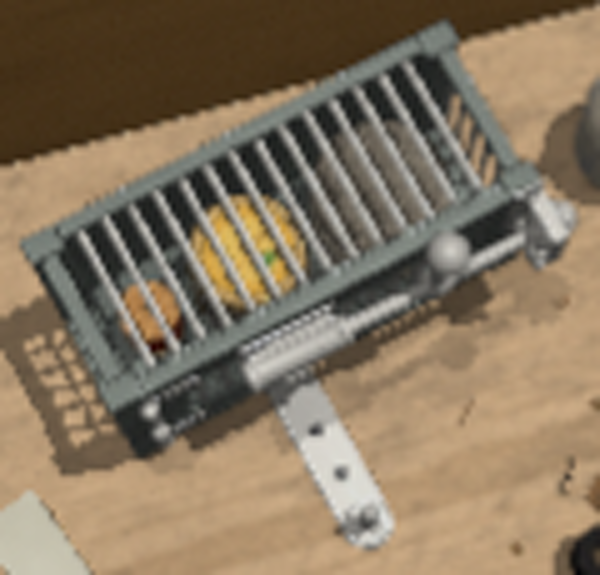

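```bash
cat >> h.py <<'E'
from scipy.optimize import minimize,least_squares
def cyl(c,x,y,rad,z0,z1):
    a=np.linspace(0,2*np.pi,40,False);P=np.vstack([np.c_[x+rad*np.cos(a),y+rad*np.sin(a),np.full(40,z)] for z in(z0,z1)])
    return cv2.convexHull(proj(c,P).astype(np.float32))
def hullc(c,x,y,rad,z0,z1):
    m=cv2.moments(cyl(c,x,y,rad,z0,z1));return np.array([m['m10'],m['m01']])/m['m00']
E
python3 - <<'E'
from h import *
obs={}
for c in("scene","top"):
    im=vision.snapshot(c)
    u=proj(c,[[.432,-.241,.022]])[0];x,y=np.round(u).astype(int)
    sub=im[y-16:y+17,x-16:x+17].astype(float);
    m=(sub.max(2)<75).astype(np.uint8)
    for d in models.regions_of("sleeve_center",c):
        p=d["pixels"]; 
        if p[y-3:y+4,x-3:x+4].any(): yy,xx=np.nonzero(p);print(c,"reg",xx.mean(),yy.mean(),p.sum(),d["score"])
    n,l,s,ce=cv2.connectedComponentsWithStats(m);i=1+np.argmax(s[1:,4]);
    mm=(l==i).astype(np.uint8);cs,_=cv2.findContours(mm,0,2);hm=np.zeros_like(mm);cv2.drawContours(hm,cs,-1,1,-1)
    yy,xx=np.nonzero(hm);uc=np.array([xx.mean()+x-16,yy.mean()+y-16]);print(c,"thr",uc,hm.sum(),cv2.contourArea(cyl(c,.432,-.241,.021,0,.045)))
    s1=least_squares(lambda p:hullc(c,p[0],p[1],.021,0,.045)-uc,[.432,-.241]);print(s1.x)
    M=[]
    for t in("stop_pin_top","stop_pin_seat","bolt_knob","keeper_lip","cage"):
        for d in models.mark_of(t,c)[:1]: print(t,np.round(d["at"],4),round(d["score"],2),np.round(proj(c,[d["at"]])[0],1))
E
```

```text
scene reg 265.9248120300752 289.89473684210526 266 0.5
scene thr [265.68376068 290.07264957] 234 303.68020655959845
[ 0.43061153 -0.24035095]
stop_pin_top [ 0.4644 -0.0847  0.0639] 0.72 [246.4 237.5]
stop_pin_seat [ 0.4596 -0.081   0.0123] 0.68 [245.  248.5]
bolt_knob [ 0.6005 -0.1276  0.2155] 0.64 [296.2 191. ]
keeper_lip [ 0.6229 -0.1815  0.1401] 0.76 [313.1 218.9]
cage [ 0.5818 -0.0563 -0.0038] 0.66 [275.1 229.4]
top reg 310.74615384615385 225.42307692307693 130 0.47
top thr [309.80327869 226.03278689] 122 142.62750045931898
[ 0.43097277 -0.23966465]
stop_pin_top [ 0.4638 -0.079   0.0623] 0.85 [263.  215.9]
stop_pin_seat [ 0.4598 -0.0823  0.0068] 0.94 [263.8 219.2]
bolt_knob [ 0.5966 -0.1277  0.2181] 0.51 [278.9 165.5]
keeper_lip [ 0.4615 -0.0827  0.0625] 0.6 [264.1 216.6]
cage [ 0.5807 -0.0545  0.0065] 0.77 [255.2 185.3]
```

```bash
cat > fit.py <<'E'
from h import *
P={'knob':(-.018,-.070,.216),'pin':(-.117,.034,.062),'fl':(0,.154,.187),'fr':(0,-.154,.187),'bl':(.125,.154,.187),'br':(.125,-.154,.187)}
ob={'scene':{'knob':(342,240),'pin':(97,470),'fl':(26,125),'bl':(125,22),'br':(572,185),'fr':(490,308)},
'top':{'knob':(450,252),'pin':(365,513),'fl':(105,398),'bl':(22,245),'br':(450,22),'fr':(545,170)}}
off={'scene':(225,140,4.8),'top':(190,115,5.)}
def W(p,Q):
    Q=np.array(Q);c,s=np.cos(p[2]),np.sin(p[2]);return np.c_[p[0]+c*Q[:,0]-s*Q[:,1],p[1]+s*Q[:,0]+c*Q[:,1],Q[:,2]]
def res(p,show=0):
    o=[]
    for c in ob:
        ks=list(ob[c]);uv=np.array([ob[c][k] for k in ks])/off[c][2]+np.array(off[c][:2])-0.4
        e=proj(c,W(p,[P[k] for k in ks]))-uv
        if show:print(c,dict(zip(ks,np.round(e,1).tolist())))
        o.append(e.ravel())
    return np.concatenate(o)
s=least_squares(res,[.58,-.054,.5],loss='soft_l1');p=s.x;print(p);res(p,1)
print("knob",W(p,[P['knob']]),"pin",W(p,[P['pin']]))
for c in ob:
    im=cv2.imread(f"pics/cage_{c[0]}.png")
    f=lambda Q:((proj(c,W(p,Q))+.4-off[c][:2])*off[c][2])
    box=[(0,.154,.187),(0,-.154,.187),(.125,-.154,.187),(.125,.154,.187)]
    cv2.polylines(im,[f(box).astype(int)],True,(0,0,255),1)
    cv2.polylines(im,[f([(0,.154,.187),(0,.154,0),(0,-.154,0),(0,-.154,.187)]).astype(int)],False,(0,0,255),1)
    for Q in (P['knob'],P['pin'],(-.117,.034,.01)):cv2.circle(im,tuple(int(v) for v in f([Q])[0]),3,(0,255,0),1)
    cv2.imwrite(f"pics/fit_{c}.png",im)
a=cv2.imread("pics/fit_scene.png");b=cv2.imread("pics/fit_top.png");h=min(len(a),len(b));cv2.imwrite("pics/fit.png",cv2.resize(np.hstack([a[:h],b[:h]]),(800,384)))
E
python3 fit.py
```

```text
[ 0.58185432 -0.05608957  0.48372312]
scene {'knob': [-0.5, 1.3], 'pin': [0.3, -0.3], 'fl': [-0.6, 1.4], 'bl': [0.9, -1.2], 'br': [0.9, -0.9], 'fr': [-0.8, 1.6]}
top {'knob': [-1.1, 0.1], 'pin': [0.9, -0.9], 'fl': [1.1, 2.2], 'bl': [-0.7, -1.6], 'br': [-0.5, -1.8], 'fr': [-0.1, 1.6]}
knob [[ 0.59847495 -0.12642984  0.216     ]] pin [[ 0.46246512 -0.08040457  0.062     ]]
```

View pics/fit.png

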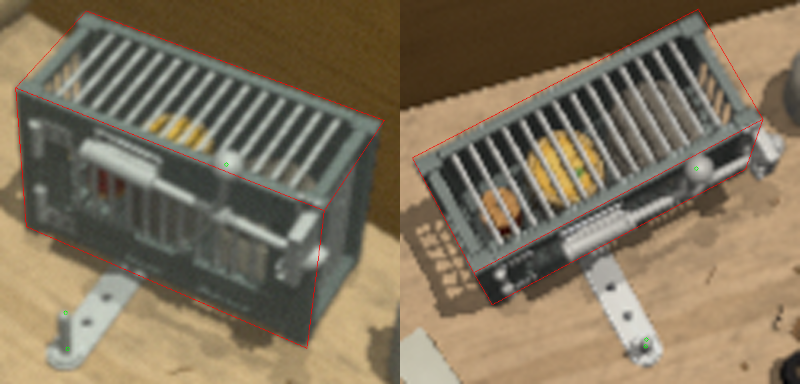

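```bash
python3 - <<'E'
from h import *
im=vision.snapshot("scene");crop(im,0,0,110,140,4,"pics/g1.png")
im=vision.snapshot("top");crop(im,0,240,130,384,4,"pics/g2.png")
p=np.array([.229,.527,.23]);x=np.array([.398,.917,0]);y=np.array([.917,-.398,0])
for c in("scene","top"):print(c,proj(c,[p,p+.06*x,p+.06*y,p+[0,0,.1]]).round())
a=cv2.imread("pics/g1.png");b=cv2.imread("pics/g2.png");h=min(len(a),len(b));cv2.imwrite("pics/g.png",cv2.resize(np.hstack([a[:h],b[:h]]),(800,480)))
E
```

```text
scene [[ 83. 110.]
 [ 84.  99.]
 [102. 108.]
 [ 73.  82.]]
top [[ 59. 290.]
 [ 41. 282.]
 [ 67. 272.]
 [ 42. 292.]]
```

View pics/g.png

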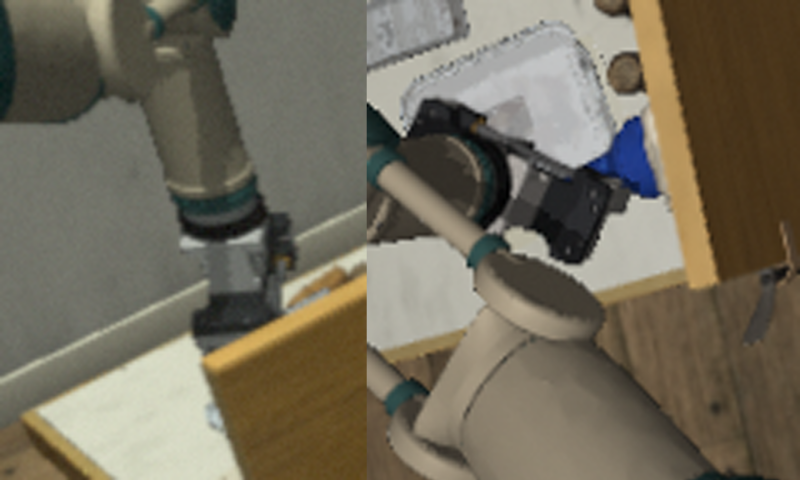

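```bash
python3 - <<'E'
from h import *
s=1.5625
print("bench corner front-left",onplane("top",[[228/s,465/s],[180/s,265/s]],0).round(3))
for h in(.1,.2,.25,.3,.35,.4):print(h,onplane("top",[[162/s,500/s],[105/s,203/s]],h)[:,:2].round(3).tolist(),onplane("scene",[[102/s,165/s],[328/s,53/s]],h)[:,:2].round(3).tolist())
a=.4837;x=np.array([-np.sin(a),np.cos(a),0]);
def ori(yaw): # tool down, tool x at yaw
    x=np.array([np.cos(yaw),np.sin(yaw),0]);z=np.array([0,0,-1]);y=np.cross(z,x)
    q=R.from_matrix(np.c_[x,y,z]).as_quat();return [q[3],q[0],q[1],q[2]]
g=a+np.pi/2
for nm,p in dict(hi=[.229,.527,.55],sl=[.4312,-.2402,.034],slh=[.4312,-.2402,.2],pin=[.4625,-.081,.044],knob=[.598,-.1275,.22]).items():
    for k in(0,np.pi):
        q=inverse_kinematics(p,ori(g+k));print(nm,k,None if q is None else np.round(q,2))
E
```

```text
bench corner front-left [[0.196 0.326 0.   ]
 [0.649 0.452 0.   ]]
0.1 [[0.131, 0.436], [0.77, 0.596]] [[0.209, 0.782], [0.905, 0.963]]
0.2 [[0.142, 0.399], [0.733, 0.547]] [[0.194, 0.625], [0.823, 0.789]]
0.25 [[0.148, 0.381], [0.715, 0.523]] [[0.186, 0.547], [0.782, 0.702]]
0.3 [[0.153, 0.363], [0.696, 0.499]] [[0.178, 0.468], [0.741, 0.615]]
0.35 [[0.159, 0.345], [0.678, 0.475]] [[0.17, 0.39], [0.7, 0.528]]
0.4 [[0.164, 0.326], [0.66, 0.45]] [[0.162, 0.312], [0.658, 0.441]]
hi 0 [ 1.04  0.3   0.71 -0.    2.14 -1.01]
hi 3.141592653589793 [ 1.04  0.3   0.71 -0.    2.14  2.13]
sl 0 [-0.65  0.35  1.96 -0.    0.83 -2.7 ]
sl 3.141592653589793 [-0.65  0.35  1.96 -0.    0.83  0.44]
slh 0 [-0.65  0.17  1.72 -0.    1.25 -2.7 ]
slh 3.141592653589793 [-0.65  0.17  1.72 -0.    1.25  0.44]
pin 0 [-0.32  0.31  1.99 -0.    0.84 -2.38]
pin 3.141592653589793 [-0.32  0.31  1.99 -0.    0.84  0.77]
knob 0 [-0.32  0.34  1.44 -0.    1.36 -2.38]
knob 3.141592653589793 [-0.32  0.34  1.44 -0.    1.36  0.76]
```

```bash
python3 - <<'E'
from h import *
pts=np.array([[338,442],[345,375],[320,360],[405,400],[380,420],[460,400],[425,355],[565,525],[200,520]]) # top crop
uv=np.array([[260+x/6.667,205+(y-300)/6.667] for x,y in pts])
z=[.045,.02,.0,0,0,.01,.01,.01,.045]
for u,zz in zip(uv,z):
    w=onplane("top",[u],zz)[0];d=w[:2]-[.4312,-.2402];print(w[:2].round(3),round(np.hypot(*d)*1000),round(np.degrees(np.arctan2(d[1],d[0]))))
E
```

```text
[ 0.428 -0.24 ] 3 178
[ 0.465 -0.248] 35 -13
[ 0.476 -0.238] 45 3
[ 0.454 -0.282] 48 -61
[ 0.444 -0.269] 31 -66
[ 0.452 -0.31 ] 73 -73
[ 0.477 -0.292] 69 -49
[ 0.386 -0.362] 129 -110
[ 0.39  -0.169] 83 120
```

```bash
cat >> h.py <<'E'
A=.4837; G=A+np.pi/2
def ori(yaw):
    x=np.array([np.cos(yaw),np.sin(yaw),0]);z=np.array([0,0,-1]);y=np.cross(z,x)
    q=R.from_matrix(np.c_[x,y,z]).as_quat();return [q[3],q[0],q[1],q[2]]
def st(m=""):
    print(m,"t%.2f"%telemetry.current_t(),"p",np.round(telemetry.current_ee_pos(),4),"F",np.round(telemetry.current_wrist_force(),1),"op %.4f"%telemetry.current_opening())
E
python3 - <<'E'
from h import *
S=[.4312,-.2402]
y1=np.radians(38)
for k in(0,np.pi,-np.pi):
    q=inverse_kinematics(S+[.034],ori(y1+k));print(k,np.round(q,2) if q is not None else None)
r.move_l([.229,.527,.50],vel=.4);st()
q=inverse_kinematics([.4312,-.2402,.40],ori(y1+np.pi))
q2=inverse_kinematics([.4312,-.2402,.40],ori(y1))
q=min([x for x in(q,q2) if x is not None],key=lambda v:abs(v[5]));print(np.round(q,2))
r.movej(q);st("over");gripper_to(.054,5)
r.move_l(S+[.075],vel=.3);st()
print(r.move_l(S+[.034],vel=.1,guard=6));st("down")
E
```

```text
0 [-0.65  0.35  1.96 -0.    0.83 -1.31]
3.141592653589793 [-0.65  0.35  1.96 -0.    0.83  1.83]
-3.141592653589793 [-0.65  0.35  1.96 -0.    0.83  1.83]
 t2.73 p [0.2289 0.5269 0.4985] F [-0.1  0.3 -0.1] op 0.0941
[-0.65  0.1   1.32 -0.    1.72 -1.31]
over t5.54 p [ 0.4316 -0.2396  0.4001] F [ 0.4 -0.7  0.4] op 0.0936
 t7.55 p [ 0.432  -0.2408  0.0759] F [-0.2  0.3 -0.4] op 0.0541
False
down t8.11 p [ 0.4317 -0.2405  0.0346] F [ 0.  -0.5  1.2] op 0.0542
```

```bash
python3 - <<'E'
from h import *
S=[.4312,-.2402]
gripper_to(.03,5);st("c1")
gripper_to(.056,5)
r.move_l(S+[.08],vel=.25)
r.move_to(S+[.08],ori(G+np.pi));st("rot")
print(r.move_l(S+[.034],vel=.15,guard=6));st("down")
gripper_to(.03,25);st("c2")
im=vision.snapshot("scene");a=cv2.resize(im[230:320,190:310],None,fx=5,fy=5,interpolation=2)
im=vision.snapshot("top");b=cv2.resize(im[170:260,250:370],None,fx=5,fy=5,interpolation=2)
cv2.imwrite("pics/grasp.png",cv2.resize(np.hstack([a,b])[:,:,::-1],(800,300)))
st()
E
```

```text
c1 t8.48 p [ 0.4317 -0.2405  0.0347] F [-0.6  0.1  4.4] op 0.0397
rot t10.84 p [ 0.4309 -0.24    0.0795] F [0.  0.1 0.3] op 0.0560
False
down t11.30 p [ 0.4311 -0.2401  0.0339] F [ 0.6 -0.5  0.2] op 0.0560
c2 t11.72 p [ 0.4318 -0.2407  0.0349] F [0.4 0.7 4.2] op 0.0388
 t11.82 p [ 0.4318 -0.2407  0.0349] F [-0.2  0.   6. ] op 0.0389
```

View pics/grasp.png

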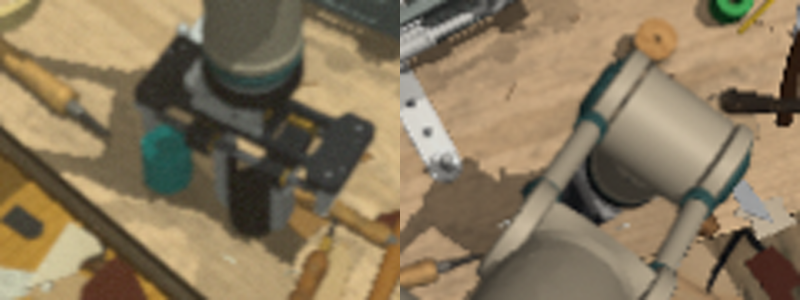

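```bash
python3 - <<'E'
from h import *
out=[]
for c,(u,v) in {"scene":(245,242),"top":(263,217)}.items():
    im=vision.snapshot(c);s=16;x0,y0=u-12,v-16
    a=cv2.resize(im[y0:y0+34,x0:x0+24],None,fx=s,fy=s,interpolation=2)[:,:,::-1].copy();b=a.copy()
    f=lambda P:((proj(c,P)+.5-[x0,y0])*s).astype(int)
    P=[.4620,-.0812]
    cv2.polylines(b,[((cyl(c,*P,.006,.01,.062).reshape(-1,2)+.5-[x0,y0])*s).astype(int)],True,(0,0,255),1)
    cv2.polylines(b,[((cyl(c,*P,.015,.0,.01).reshape(-1,2)+.5-[x0,y0])*s).astype(int)],True,(0,255,0),1)
    out+=[a,b]
o=np.hstack(out);cv2.imwrite("pics/pin.png",cv2.resize(o,(800,int(800*o.shape[0]/o.shape[1]))))
E
```

```text
(no output)
```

View pics/pin.png

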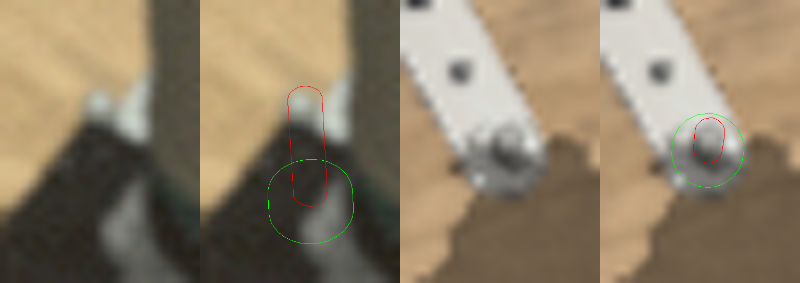

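```bash
cat > ov.py <<'E'
from h import *
import sys
P=[float(sys.argv[1]),float(sys.argv[2])]
out=[]
for c,(u,v),(ox,oy,sc) in (("scene",(245,244),(225,140,4.8)),("top",(263,218),(190,115,5.))):
    im=cv2.imread(f"pics/cage_{c[0]}.png");im=cv2.resize(im,None,fx=16/sc,fy=16/sc,interpolation=2)
    x0,y0=u-12,v-13;s=16
    X,Y=(x0-ox)*s,(y0-oy)*s
    a=im[Y:Y+26*s,X:X+24*s].copy();b=a.copy()
    for rad,z0,z1,col in((.006,.01,.062,(0,0,255)),(.015,.0,.01,(0,255,0))):
        cv2.polylines(b,[((cyl(c,*P,rad,z0,z1).reshape(-1,2)+.5-[x0,y0])*s).astype(int)],True,col,1)
    h=400;out+=[a[:h],b[:h]]
o=np.hstack(out);cv2.imwrite("pics/pin_%s.png"%sys.argv[3],cv2.resize(o,(800,int(800*o.shape[0]/o.shape[1]))))
# jacobian
for c in("scene","top"):
    b=proj(c,[[*P,.035],[P[0]+.003,P[1],.035],[P[0],P[1]+.003,.035]]);print(c,(b[1:]-b[0]).round(2).tolist())
E
python3 ov.py .4615 -.081 a
```

```text
scene [[0.89, -0.44], [-0.53, -0.68]]
top [[-0.02, -0.87], [-0.88, 0.01]]
```

View pics/pin_a.png

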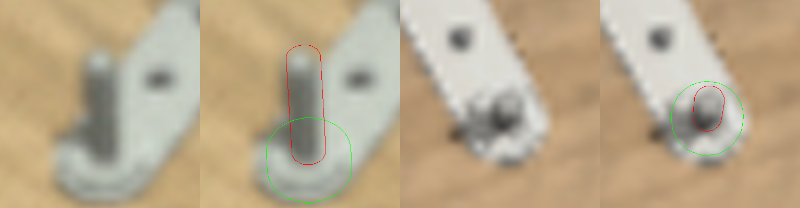

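```bash
python3 - <<'E'
from h import *
r.move_l([.4315,-.2405,.13],vel=.2);st("lift")
r.move_l([.461,-.0813,.13],rot=ori(G+np.pi),vel=.25)
r.move_l([.461,-.0813,.104],vel=.1);r.hold(.1);st("above")
im=vision.snapshot("scene");a=cv2.resize(im[195:275,190:300],None,fx=7,fy=7,interpolation=2)
cv2.imwrite("pics/above.png",a[:,:,::-1])
E
```

```text
lift t12.55 p [ 0.4308 -0.24    0.1292] F [-0.6 -0.3 -0.3] op 0.0392
above t13.86 p [ 0.4614 -0.0821  0.1044] F [-0.5 -0.   0.8] op 0.0392
```

View pics/above.png

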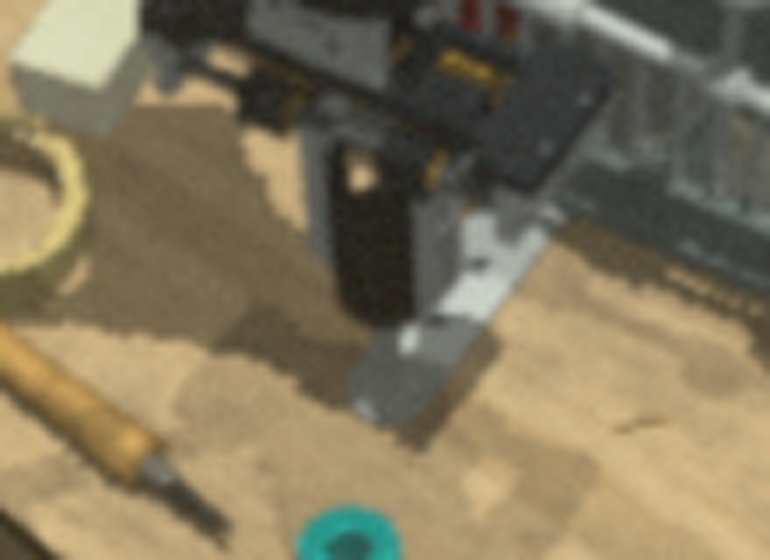

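```bash
python3 - <<'E'
from h import *
g=r.move_l([.461,-.0813,.046],vel=.05,guard=6);print(g);st("d1")
E
```

```text
True
d1 t15.04 p [ 0.4603 -0.0804  0.0455] F [ 0.3  0.7 -0.3] op 0.0388
```

```bash
python3 - <<'E'
from h import *
g=r.move_l([.4605,-.081,.041],vel=.03,guard=8);print(g);st("d2")
gripper_to(.07,10);r.hold(.1);st("rel")
r.move_l([.4605,-.081,.135],vel=.3);st()
im=vision.snapshot("scene");a=cv2.resize(im[195:275,190:300],None,fx=7,fy=7,interpolation=2)
cv2.imwrite("pics/seat.png",a[:,:,::-1])
E
```

```text
True
d2 t15.25 p [ 0.4605 -0.0803  0.0435] F [0.4 0.7 3.4] op 0.0391
rel t16.02 p [ 0.46   -0.0796  0.0433] F [-0.4  0.7 -0.7] op 0.0696
 t16.48 p [ 0.4609 -0.0811  0.1359] F [-0.3 -0.4  0.1] op 0.0700
```

View pics/seat.png

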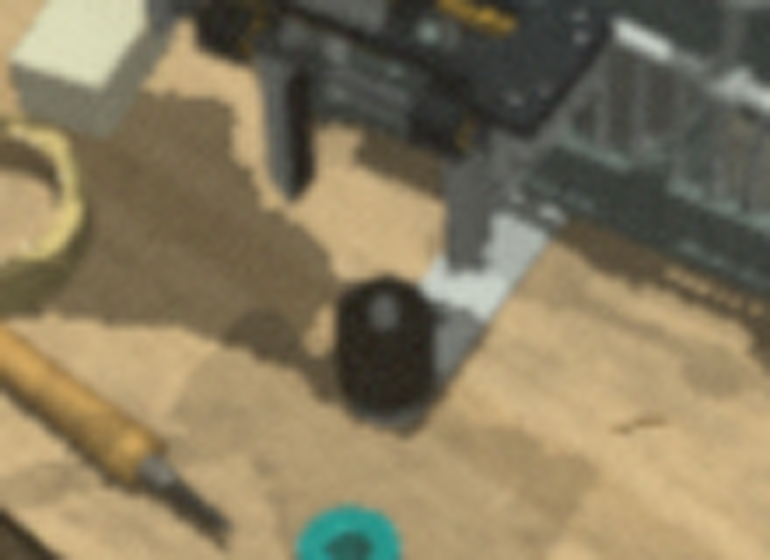

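```bash
python3 - <<'E'
from h import *
r.move_l([.4605,-.081,.30],vel=.4)
for c in("scene","top"):
    im=vision.snapshot(c)
    for t in("bolt_knob",):
        for d in models.mark_of(t,c)[:2]: print(c,t,np.round(d["at"],4),round(d["score"],2),np.round(proj(c,[d["at"]])[0],1))
out=[]
for c,(ox,oy,sc) in (("scene",(225,140,4.8)),("top",(190,115,5.))):
    im=cv2.imread(f"pics/cage_{c[0]}.png");u,v=proj(c,[[.5985,-.128,.216]])[0];
    X,Y=(u+.5-ox)*sc,(v+.5-oy)*sc;x0,y0=int(X)-40,int(Y)-40
    a=cv2.resize(im[y0:y0+80,x0:x0+80],None,fx=5,fy=5,interpolation=2);a0=a.copy()
    th=np.linspace(0,6.28,60);K,D,Rm,p=cam(c)
    P=np.array([.5985,-.128,.216])+.014*(np.cos(th)[:,None]*Rm[:,0]+np.sin(th)[:,None]*Rm[:,1])
    w=(((proj(c,P)+.5-[ox,oy])*sc-[x0,y0])*5).astype(int);cv2.polylines(a,[w],True,(0,0,255),1);out+=[a]
cv2.imwrite("pics/knob.png",np.hstack(out))
for c in("scene","top"):
    b=proj(c,[[.5985,-.128,.216],[.5985+.003,-.128,.216],[.5985,-.125,.216]]);print(c,(b[1:]-b[0]).round(2).tolist())
E
```

```text
scene bolt_knob [ 0.5996 -0.1272  0.2135] 0.69 [295.8 191.6]
scene bolt_knob [ 0.4613 -0.0794  0.0311] 0.66 [244.9 243.9]
scene [[0.92, -0.43], [-0.64, -0.67]]
top [[-0.03, -0.95], [-0.98, 0.02]]
```

View pics/knob.png

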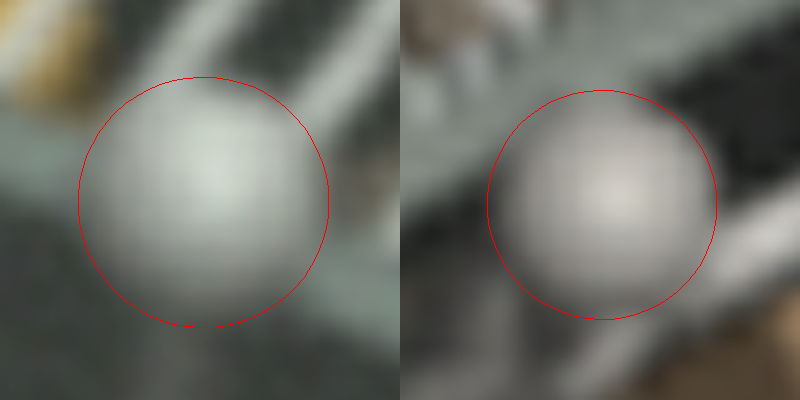

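```bash
cat >> h.py <<'E'
YW=.48; UX=np.array([np.cos(YW),np.sin(YW),0]);UY=np.array([-np.sin(YW),np.cos(YW),0])
K0=np.array([.5985,-.128,.216])
E
python3 - <<'E'
from h import *
o=ori(YW+np.pi/2+np.pi)
gripper_to(.052,10)
r.move_to((K0+[0,0,.07]).tolist(),o);st("over")
print(r.move_l((K0+[0,0,.004]).tolist(),vel=.15,guard=6));st("dn")
gripper_to(.02,45);r.hold(.1);st("grip")
im=vision.snapshot("scene");a=cv2.resize(im[130:260,225:350],None,fx=4.6,fy=4.6,interpolation=2)
cv2.imwrite("pics/kg.png",a[:,:,::-1])
E
```

```text
over t18.43 p [ 0.5975 -0.1276  0.2856] F [ 0.1  0.3 -0. ] op 0.0517
False
dn t19.02 p [ 0.5982 -0.1278  0.2214] F [ 1.2  0.2 -0.2] op 0.0523
grip t19.67 p [ 0.5989 -0.1282  0.2205] F [ 0.7 -0.6  1.9] op 0.0263
```

View pics/kg.png

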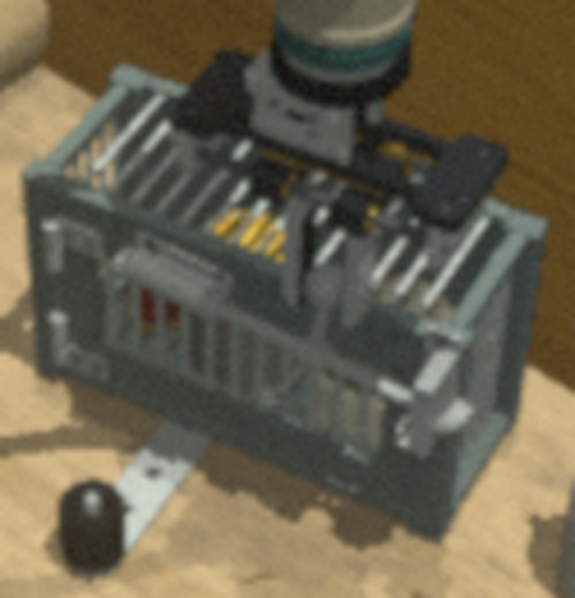

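```bash
python3 - <<'E'
from h import *
p0=np.array([.5985,-.128,.220])
st("0")
g=r.move_l((p0+[0,0,.0085]+.0036*UY).tolist(),vel=.03,guard=30);st(f"lift {g}")
g=r.move_l((p0+[0,0,.0088]+(.0036+.018)*UY).tolist(),vel=.04,guard=25);st(f"pull1 {g}")
if not g:
    g=r.move_l((p0+[0,0,.0088]+(.0036+.049)*UY).tolist(),vel=.05,guard=25);st(f"pull2 {g}")
im=vision.snapshot("scene");a=cv2.resize(im[130:260,225:350],None,fx=4.6,fy=4.6,interpolation=2)
cv2.imwrite("pics/pull.png",a[:,:,::-1])
E
```

```text
0 t19.72 p [ 0.5989 -0.1282  0.2204] F [0.3 0.2 2.5] op 0.0265
lift False t20.18 p [ 0.5965 -0.1245  0.2275] F [ 1.1  1.  -9.8] op 0.0260
pull1 False t20.77 p [ 0.5878 -0.1079  0.2284] F [  0.7   2.4 -11. ] op 0.0259
pull2 False t21.54 p [ 0.5736 -0.0805  0.2287] F [ 0.3  1.8 -9.1] op 0.0265
```

View pics/pull.png

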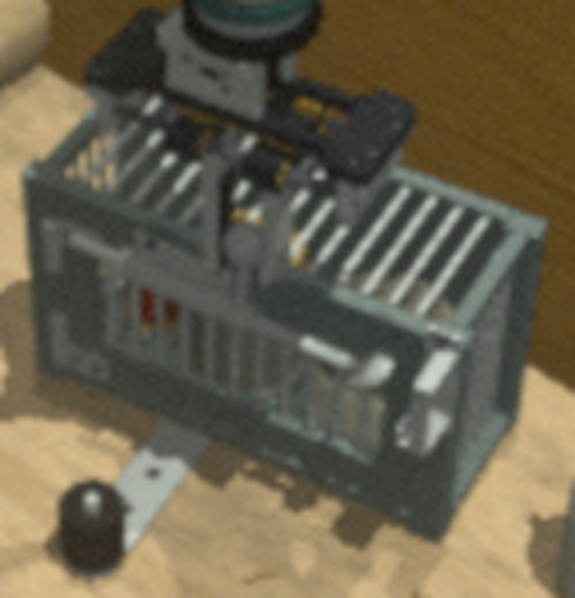

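```bash
cat >> h.py <<'E'
H=np.array([.5212,.0581,0])
PC=np.array([.5985,-.128,.2288])+(.0036+.049)*UY
def gate(g,lead=0.):
    c,s=np.cos(-g),np.sin(-g);v=PC-H;p=H+[c*v[0]-s*v[1],s*v[0]+c*v[1],v[2]]
    return p,ori(YW+1.5*np.pi-g)
def tang(g):
    a=YW-g;t=-np.array([np.cos(a),np.sin(a),0]);l=np.array([-np.sin(a),np.cos(a),0])
    F=telemetry.current_wrist_force();p=telemetry.current_ee_pos();v=np.array(p)[:2]-H[:2];v0=(PC-H)[:2]
    ang=np.arctan2(v0[1],v0[0])-np.arctan2(v[1],v[0])
    return "g %.3f t%.2f Ft %.1f Fl %.1f Fz %.1f meas %.3f R %.4f op %.4f"%(g,telemetry.current_t(),F@t,F@l,F[2],(ang+np.pi)%(2*np.pi)-np.pi,np.hypot(*v),telemetry.current_opening())
E
python3 - <<'E'
from h import *
for g in (.7,.8):
    p,o=gate(g);print(np.round(inverse_kinematics(p.tolist(),o),2),np.round(p,3))
print(tang(0))
for g in (.08,.2,.35,.5,.62,.70):
    p,o=gate(g);k=r.move_l(p.tolist(),rot=o,vel=.1,guard=25);print(k,tang(g))
    if k:break
im=vision.snapshot("scene");crop(im,200,120,350,262,4,"pics/sw.png")
E
```

```text
[-0.32  0.13  1.7  -0.    1.31  1.47] [ 0.472 -0.083  0.229]
[-0.32  0.11  1.73 -0.    1.31  1.57] [ 0.458 -0.077  0.229]
g 0.000 t21.59 Ft -0.9 Fl 1.7 Fz -8.5 meas 0.001 R 0.1484 op 0.0263
False g 0.080 t21.86 Ft -2.3 Fl 0.8 Fz -10.0 meas 0.076 R 0.1491 op 0.0261
False g 0.200 t22.18 Ft -3.1 Fl 1.8 Fz -9.0 meas 0.193 R 0.1492 op 0.0263
False g 0.350 t22.56 Ft -3.1 Fl 0.9 Fz -9.9 meas 0.341 R 0.1493 op 0.0261
False g 0.500 t22.93 Ft -3.5 Fl -0.6 Fz -9.1 meas 0.490 R 0.1494 op 0.0261
False g 0.620 t23.26 Ft -3.7 Fl -0.2 Fz -8.9 meas 0.610 R 0.1494 op 0.0264
False g 0.700 t23.52 Ft -2.7 Fl 0.2 Fz -8.8 meas 0.691 R 0.1492 op 0.0263
```

View pics/sw.png

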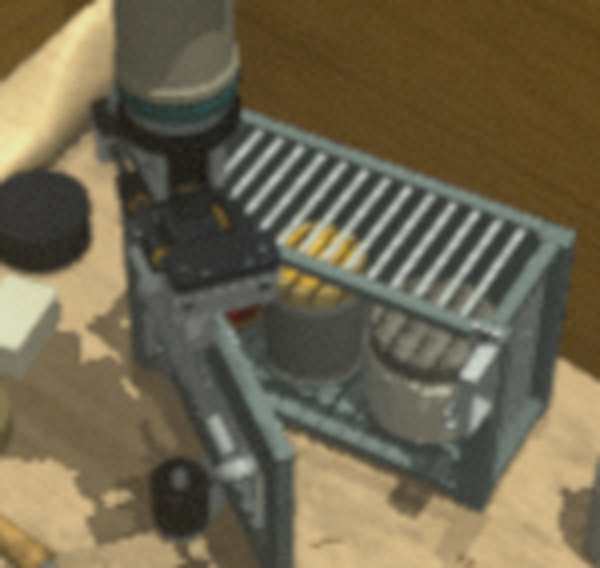

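```bash
python3 - <<'E'
from h import *
for g in np.arange(.715,.86,.012):
    p,o=gate(g);k=r.move_l(p.tolist(),rot=o,vel=.05,guard=20);r.hold(.08);print(k,tang(g))
    if k: break
    i=tang(g)
    if float(i.split("Ft ")[1].split()[0])<-11:break
im=vision.snapshot("scene");crop(im,200,120,350,262,4,"pics/sw2.png")
E
```

```text
False g 0.715 t23.91 Ft -3.9 Fl -0.5 Fz -9.1 meas 0.711 R 0.1492 op 0.0259
False g 0.727 t24.24 Ft -3.7 Fl -0.7 Fz -8.4 meas 0.726 R 0.1492 op 0.0262
False g 0.739 t24.57 Ft -3.7 Fl -0.6 Fz -7.8 meas 0.739 R 0.1492 op 0.0262
False g 0.751 t24.91 Ft -5.1 Fl -0.3 Fz -7.7 meas 0.751 R 0.1492 op 0.0261
False g 0.763 t25.24 Ft -4.0 Fl 0.5 Fz -7.8 meas 0.763 R 0.1492 op 0.0263
False g 0.775 t25.57 Ft -4.1 Fl -0.4 Fz -7.7 meas 0.775 R 0.1492 op 0.0260
False g 0.787 t25.91 Ft -6.0 Fl -0.7 Fz -8.2 meas 0.782 R 0.1491 op 0.0262
False g 0.799 t26.24 Ft -8.7 Fl -0.1 Fz -10.0 meas 0.784 R 0.1489 op 0.0263
False g 0.811 t26.57 Ft -11.4 Fl 1.1 Fz -10.6 meas 0.787 R 0.1488 op 0.0262
```

View pics/sw2.png

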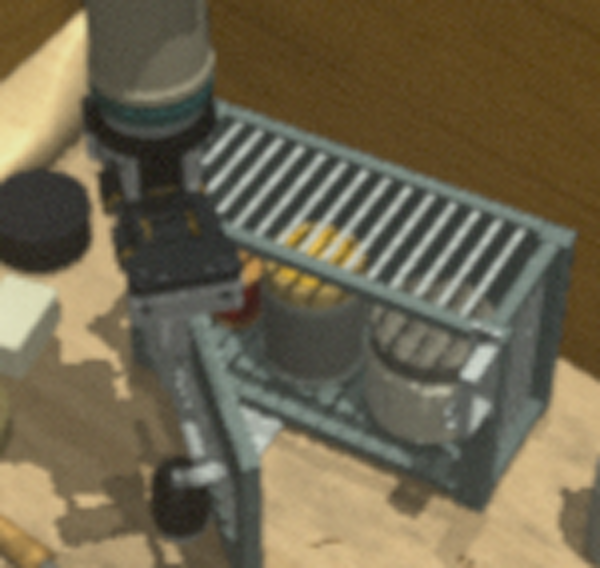

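```bash
python3 - <<'E'
from h import *
r.hold(.5);print(tang(.811))
out=[]
for c in("scene","top"):
    im=vision.snapshot(c);out.append(im)
    for t in("spool","cup","tape"):print(c,t,[(np.round(d["at"],3).tolist(),round(d["score"],2)) for d in models.mark_of(t,c)[:1]])
cv2.imwrite("pics/fin.png",cv2.resize(np.hstack(out),(800,300))[:,:,::-1])
r.sign_off();st()
E
```

```text
g 0.811 t27.12 Ft -10.8 Fl 0.0 Fz -11.4 meas 0.787 R 0.1488 op 0.0264
scene spool [([0.58, -0.299, -0.001], 0.65)]
scene cup [([0.371, 0.249, -0.002], 0.75)]
scene tape [([0.351, 0.092, 0.001], 0.87)]
top spool []
top cup [([0.372, 0.25, 0.003], 0.77)]
top tape [([0.351, 0.093, -0.004], 0.73)]
the job is handed in; nothing more can be done
the job is handed in; nothing more can be done
```

View pics/fin.png

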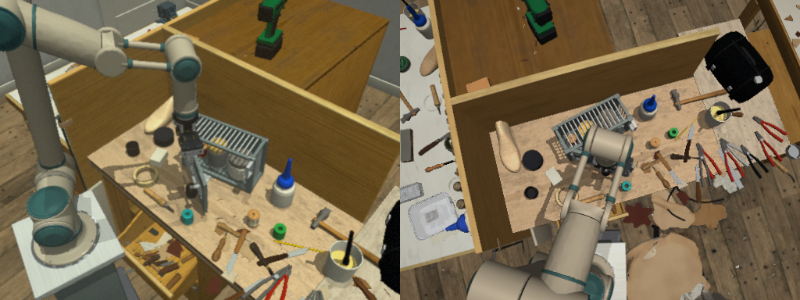

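The gate is open and held against the sleeve, and I handed the job in at about 27 s of the 61 s allowed. The black sleeve is seated on the stop pin and released. I lifted the bolt knob about 8 mm, drew it back about 49 mm until the nose was clear of the keeper, and swung the gate open by the knob.

- **Sleeve:** The picture after release shows it standing on the flange with the pin tip showing in the bore. The gripper met firm contact on the way down at the height expected for a full seat.
- **Gate:** It met a firm stop. The wrist force along the swing rose from about 4 N to 11 N, while the gate moved less than 0.01 rad further.
- **Disagreement:** I read the stop at 0.78–0.79 rad, against the stated 0.765. I put this down to a small error in my estimate of the hinge and knob positions, since the bare pin would only have stopped the gate at 0.86.
- **Bystanders:** The cup and tape were where they started, within a few mm, in both cameras. The spool was confirmed in the scene camera only, because the network returned nothing for it in the top view. The turquoise and green look-alikes were not touched.

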